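Set the label reader over the jar slide and pass a jar through

TASK

Set up the label reader: swing its arm out so that it stands square across the slide lane, and tilt the scan head to 30 degrees nose down (its side line on the red stripe). Then, with the reader set and let go, slide the blue sled with its jar along the lane under the head, right up against the red end stop; the gripper does not fit under the head, so let go of the sled half way and take it again by its other post. Keep the sled down in the lane with the jar in its nest, leave the reader as set, and do not disturb anything else.

Things in the scene. Friction and masses are not known exactly. Their poses are not given: they have to be found in the camera images.
- lane: fixed straight metal slideway, 560 mm long along its y, 100 mm wide; origin: centre of its underside, on the table. Floor 6 mm thick; side rails 8 mm thick, 22 mm high, 84 mm apart inside. Red end stop, 30 mm high, at the +y (output) end, inner face at y = +270 mm; steel stop at the input end, inner face at y = -270 mm. Its x points away from the robot, to the reader stand
- sled: loose blue carrier in the lane, 200 mm long along its y, 78 mm wide, base 10 mm thick, 0.4 kg; origin: centre of its underside. A grip post near each end; between them a nest for the lying jar: side strips (tops 26 mm above the underside) and end walls at y = -62 and +62 mm (tops 32 mm). Against the red stop its origin is at y = +170 mm of the lane
- rear_post (a point): black upright round post on the sled at its y = -85 mm (input side), 26 mm in diameter, from 10 to 90 mm above the sled's underside (top about 96 mm above the table). This point is on its axis, 15 mm below its top
- front_post (a point): the same kind of post on the sled at its y = +85 mm (output side); point on its axis, 15 mm below its top
- jar: loose glass jar of yellow fruit with white lid, 64 mm in diameter, 110 mm long, 0.3 kg, lying along its y in the sled's nest. Origin: middle of its axis, about 45 mm above the sled's underside; its top is about 83 mm above the table
- swivel_axis (a point): point on the vertical swivel axis of the reader's fixed stand, 190 mm above the table, the height of the tilt hinge. Swivel collar 48 mm in diameter, top at 206 mm; foot 90 x 110 mm, which may stand askew (use only the position of this point)
- tilt_hinge (a point): middle of the reader's tilt hinge, at the outer end of the swivel arm, 100 mm from the swivel axis, 190 mm above the table. Turns with the swivel only; its -x points outward along the arm, z up. The arm is square across the lane, reaching over it, when this x is parallel to the lane's x
- head_mid (a point): centre of the white scan head, a box 104 mm long along this x, 64 mm wide, 30 mm thick; 64 mm outward of the tilt hinge (the head reaches from 12 to 116 mm). -x points to its nose, z out of its top face. A black line runs along its sides
- head_bar (a point): middle of the orange grip bar over the head, same axes as head_mid; 75 mm outward of the tilt hinge along the head and 58 mm above the hinge in the head's z (43 mm above the head's top face). The bar is 14 mm in diameter, 72 mm long along y; two 12 mm posts carry it at y = -30 and +30 mm
- swivel (a joint): swivel of the reader arm about the vertical axis, rad, relative to its foot; grows clockwise seen from above; range -1.5 to 1.5; stiff (about 0.35 N m), stays where it is left. The wanted value depends on how foot and lane stand
- tilt (a joint): tilt of the scan head about the horizontal hinge at the arm's end, rad: 0 = level, positive = nose down; range -0.6 to 0.75; stiff (about 0.45 N m), stays where it is left. At 30 degrees (0.524 rad) the black side line lies on the red stripe fixed to the hinge; the head's lowest edge is then about 120 mm above the table
- jar_a: upright glass jar of fruit, white lid, 66 mm across, 105 mm tall, beyond the input half of the lane; bystander. Origin: centre of its underside
- jar_b: same kind of upright jar, beyond the output half of the lane; bystander. Origin: centre of its underside
- jar_c: same kind of upright jar, on the robot's side of the lane, to the left; bystander. Origin: centre of its underside
- label_roll: white roll of labels standing on its end, 90 mm across, 50 mm high; bystander. Origin: centre of its underside
- lids: stack of white lids, 70 mm across, 45 mm high; bystander. Origin: centre of its underside
- marker: green and black marker, 110 x 18 x 18 mm, lying along its x; bystander. Origin: centre of its underside
Not all that is in view belongs to the job. Leave any green or purple look-alike of the jar alone.

How it is judged:
By the outcome, as a careful person would: the job done as asked, in the order asked, and still so for the second after the job is handed in, with the robot touching nothing.
It also fails if it takes over 67 s, if anything falls off the work surface, if the arm or the gripper's body presses on something with over 40 N, if the wrist force passes 120 N, or if a joint passes its speed limit or range.

ROBOT

A 6-joint arm with a two-finger parallel gripper is mounted at the origin on the work surface. World frame = base frame: x ahead of the robot, y to its left, z up, the work surface at z = 0. Lengths are in mm, angles in rad, forces in N, time in s.
With the tool pointing down it reaches from about 350 to 775 mm from the base axis. Payload 5.5 kg.
Tool frame: the origin (TCP) lies at the centre of the arm's flange, where the gripper is bolted on; the fingertips stand 173 mm ahead of it and the grasp point (between the pads) lies 155 mm ahead of it; z points along the fingers, y is the line along which they close (so a half turn about z gives the same grasp; the last joint's range is limited). The gripper opens to 85 mm and grips with 20 to 120 N. Pads are 22 mm wide; open, the fingers measure 114 mm over their backs; the gripper's body (76 mm by 85 mm) begins 54 mm behind the grasp point. The pads swing forward as they close: fully open they stand 13 mm farther back than shut.
Start: joints at [0.972, 0.313, 0.046, 1.304, 0, 1.431], TCP at [254.672, 515.553, 404.723] pointing down, gripper open.
Joint ranges: [-2.76, 2.76], [-0.86, 1.69], [-1.03, 1.26], [-2.2, 2.34], [-1.47, 1.5], [-3.14, 3.14]. Speed limits (rad/s): [2.57, 2.57, 3.14, 3.14, 3.14, 3.14].

INTERFACE

Orientations are given as a rotation vector (axis times angle).
In Python, from station import monitor, cams, ticket gives the robot as it stands.
- The arm moves only by the tool send_rows, never from a script. Its argument "deltas" is a list of rows, each a list of 3 entries, a list of its own where there are three numbers: the opening, from -1 (shut) to 1 (fully open), so that 0 is half open, then the shift along the world's x, y, z in cm, then the turn about the world's z in degrees. A call has 1 to 5 rows; each row is the pose to reach, as a shift and turn from the pose commanded when the call began; what a row does not reach only later rows make up. A row lasts 1/8 s, in which the tool goes at most 62.5 mm and 10.7 degrees, less where a joint would pass 70% of its speed; a pose out of reach is approached as far as the arm can. A call with a gripper value outside its range is refused whole. The fingers move at their own pace and stop on an object; the grip force is fixed at half the most. Time passes only in rows, so rows that repeat a pose let the fingers close. It gives the time, the measured TCP pose, the force, the opening and the grip force at its end, in the units of the state.
- monitor.sense(): the state, without advancing time (a new reading comes with each control period).
- cams.grab_frame(name): name is "side" or "top"; returns a dict with "pixels" (400x640x3 uint8, blue, green, red), "intrinsics" (3x3 intrinsics, pixels), "R" (3x3) and "t" (3): a world point X has camera coordinates R X + t. Camera axes: x right, y down, z forward; pixel columns grow to the right and rows downward; lengths in mm; the calibration is good to about 2 mm. A picture is of the moment at which its call begins. There is no depth.
- ticket.hand_in(): hands the job in; it is judged then, once.
The state is a dict: "time": time; "joints": joint angles; "dq": joint speeds; "joint_torque": joint torques, N m; "tcp_pos": TCP position; "tool_rot": TCP orientation; "contact_force": force on the tool from outside, world axes, zero at the start; "ft_torque": the same for the moment, N m; "finger_gap": finger opening in mm; "finger_force": force on a finger pad.
Only numpy, scipy, OpenCV 4.12 (cv2) and the standard library are available. Lean on these libraries where they do the work, as an engineer would, in place of code of your own. Each camera call takes 0.05 s, during which the arm holds its last target. There are 200 camera calls.

## Working session

There is one attempt and no reset: what is moved stays moved. The work goes in short steps, Python scripts to look and compute and a tool call to move; the robot and the scene stay as the last step left them, time stands still between calls to the robot, and variables do not carry over. Pictures are saved under pics/ and viewed, at most 10 in all, crops included, and the job is handed in when it is done.

Besides the shell and the picture viewer there is one more tool, called after "Request:" by a JSON object that holds its "method" and its "body". send_rows: Moves the arm, as the interface text tells. Its arguments: {"type":"object","properties":{"deltas":{"type":"array"}},"required":["deltas"]}

```bash
ls; mkdir -p pics; python3 - <<'E'
from station import monitor,cams
import cv2,numpy as np
s=monitor.sense(); print({k:np.round(v,3) for k,v in s.items()})
for n in("side","top"):
    f=cams.grab_frame(n); cv2.imwrite(f"pics/{n}0.png",f["pixels"]); np.savez(f"{n}0.npz",**f)
    print(n,np.round(f["intrinsics"],1).tolist(),np.round(f["R"],4).tolist(),np.round(f["t"],1))
E
```

```text
pics
{'time': np.float64(0.0), 'joints': array([0.972, 0.314, 0.045, 1.304, 0.   , 1.431]), 'dq': array([-0.001,  0.   ,  0.001,  0.   ,  0.001,  0.   ]), 'joint_torque': array([-0.0000e+00, -4.8063e+01,  2.9853e+01,  1.9000e-02, -0.0000e+00,
       -0.0000e+00]), 'tcp_pos': array([254.558, 515.349, 403.797]), 'tool_rot': array([-7.140e-01, -3.059e+00,  3.000e-03]), 'contact_force': array([ 1.026, -0.685,  0.649]), 'ft_torque': array([ 0.006,  0.023, -0.044]), 'finger_force': np.float64(0.0), 'finger_gap': np.float64(85.348)}
side [[421.8, 0.0, 318.2], [0.0, 421.8, 196.6], [0.0, 0.0, 1.0]] [[0.9077, -0.4196, -0.0056], [-0.2925, -0.6229, -0.7255], [0.3009, 0.6602, -0.6882]] [-457.4  250.8 1218.8]
top [[516.8, 0.0, 319.7], [0.0, 516.8, 193.5], [0.0, 0.0, 1.0]] [[0.0281, -0.9996, 0.006], [-0.9971, -0.0285, -0.0701], [0.0702, -0.004, -0.9975]] [ -41.2  486.2 1980.4]
```

View pics/side0.png

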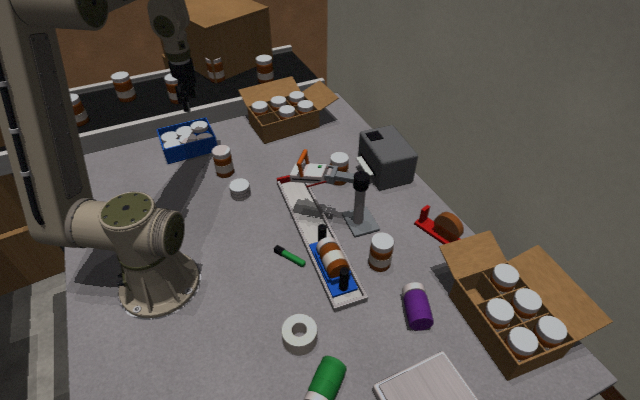

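View pics/top0.png

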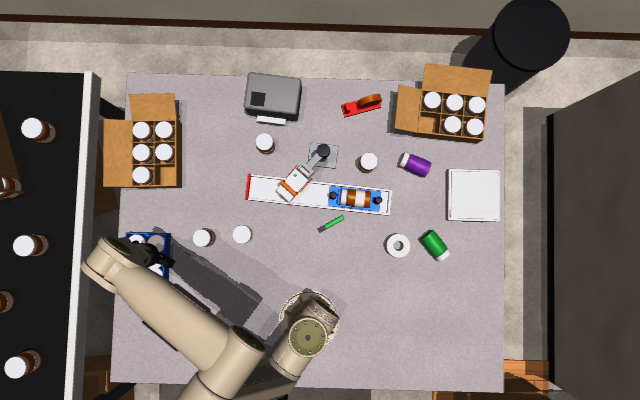

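The side view shows the reader with its collar at (361,182) and its orange bar at (303,160). The sled is at (333,262) and the red stop at (290,180). In the top view the lane runs from (248,187) to (391,202), with the collar at (324,152), the bar at about (289,186) and the sled posts at (333,196) and (378,200).

```bash
cat > h.py <<'E'
import numpy as np,cv2
def ray(f,u,v):
    K,R,t=f["intrinsics"],f["R"],f["t"]
    d=R.T@np.linalg.solve(K,[u,v,1.]); return -R.T@t,d
def onz(f,u,v,z):
    c,d=ray(f,u,v); return c+d*(z-c[2])/d[2]
def tri(f,p,g,q):
    c,d=ray(f,*p); e,h=ray(g,*q)
    s=np.linalg.lstsq(np.c_[d,-h],e-c,rcond=None)[0]
    a,b=c+d*s[0],e+h*s[1]; return (a+b)/2,np.linalg.norm(a-b)
def proj(f,X):
    p=f["intrinsics"]@(f["R"]@np.asarray(X,float)+f["t"]); return p[:2]/p[2]
def hsv(f): return cv2.cvtColor(f["pixels"],cv2.COLOR_BGR2HSV)
def blobs(m,box,amin=6):
    n=np.zeros_like(m);x0,y0,x1,y1=box;n[y0:y1,x0:x1]=m[y0:y1,x0:x1]
    out=[]
    for c in cv2.findContours(n,cv2.RETR_EXTERNAL,cv2.CHAIN_APPROX_NONE)[0]:
        mk=cv2.drawContours(np.zeros_like(n),[c],-1,1,-1)*(n>0)
        a=mk.sum()
        if a>=amin:
            ys,xs=np.nonzero(mk); out.append((int(a),xs.mean().round(2),ys.mean().round(2),cv2.minAreaRect(c)))
    return sorted(out,key=lambda o:-o[0])
E
python3 - <<'E'
from h import *
t=dict(np.load("top0.npz"));s=dict(np.load("side0.npz"))
ht,hs=hsv(t),hsv(s)
for nm,lo,hi in(("orange",(5,170,120),(18,255,255)),("red",(0,170,90),(4,255,255)),("blue",(100,120,60),(125,255,255)),("black",(0,0,0),(180,255,45))):
    print(nm,"top");[print("  ",b) for b in blobs(cv2.inRange(ht,lo,hi),(235,130,400,220))[:6]]
    print(nm,"side");[print("  ",b) for b in blobs(cv2.inRange(hs,lo,hi),(270,145,390,310))[:6]]
a=cv2.resize(t["pixels"][130:225,235:400],None,fx=4.6,fy=4.6,interpolation=cv2.INTER_CUBIC)
cv2.imwrite("pics/ct.png",a)
b=cv2.resize(s["pixels"][145:245,265:395],None,fx=6,fy=6,interpolation=cv2.INTER_CUBIC);cv2.imwrite("pics/cs.png",b)
E
```

```text
orange top
   (73, np.float64(288.01), np.float64(187.64), ((287.9936828613281, 187.6611785888672), (20.605121612548828, 3.7280659675598145), 40.91438674926758))
   (46, np.float64(366.93), np.float64(199.3), ((367.0, 199.0), (12.0, 4.0), 90.0))
   (43, np.float64(350.56), np.float64(200.09), ((350.4310607910156, 200.17239379882812), (9.47046184539795, 5.199469566345215), 21.801406860351562))
   (38, np.float64(351.66), np.float64(193.03), ((351.5, 193.5), (5.0, 7.0), 90.0))
orange side
   (57, np.float64(301.61), np.float64(156.4), ((301.63055419921875, 156.3439483642578), (3.511582612991333, 16.121356964111328), 28.610462188720703))
red top
   (65, np.float64(247.68), np.float64(186.28), ((247.68466186523438, 186.5230712890625), (2.4806947708129883, 25.179048538208008), 7.125016689300537))
red side
   (18, np.float64(282.67), np.float64(177.11), ((282.8941345214844, 177.02354431152344), (1.301582932472229, 12.365036964416504), 77.47119140625))
blue top
   (437, np.float64(353.08), np.float64(199.25), ((354.1889953613281, 198.29876708984375), (51.24022674560547, 19.98810577392578), 
[... 788 characters left out ...]
673828125), (50.11093521118164, 51.304054260253906), 40.601295471191406))
   (208, np.float64(343.38), np.float64(277.99), ((344.0, 278.5), (23.0, 10.0), 90.0))
   (111, np.float64(321.49), np.float64(231.39), ((322.0, 232.0), (8.0, 16.0), 0.0))
   (65, np.float64(278.22), np.float64(250.11), ((279.29412841796875, 250.6764678955078), (11.833402633666992, 7.374438762664795), 30.963754653930664))
   (33, np.float64(305.36), np.float64(179.36), ((305.4766540527344, 179.37355041503906), (27.072175979614258, 1.1851874589920044), 3.5763344764709473))
   (25, np.float64(372.96), np.float64(267.2), ((373.9800109863281, 267.8599853515625), (15.000000953674316, 3.4000003337860107), 36.86989212036133))
```

View pics/ct.png

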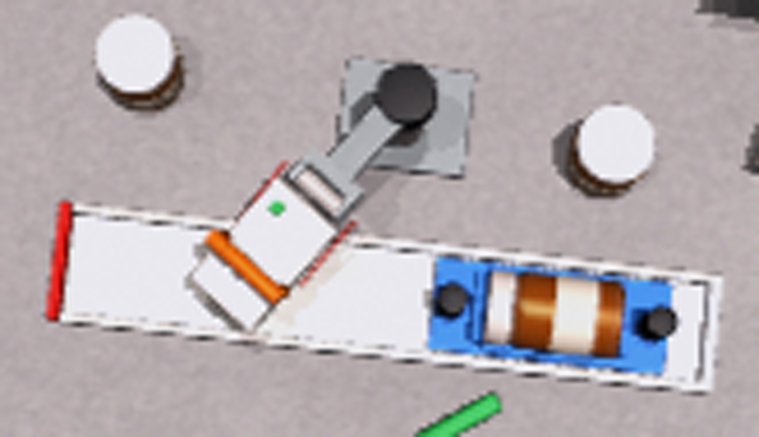

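View pics/cs.png

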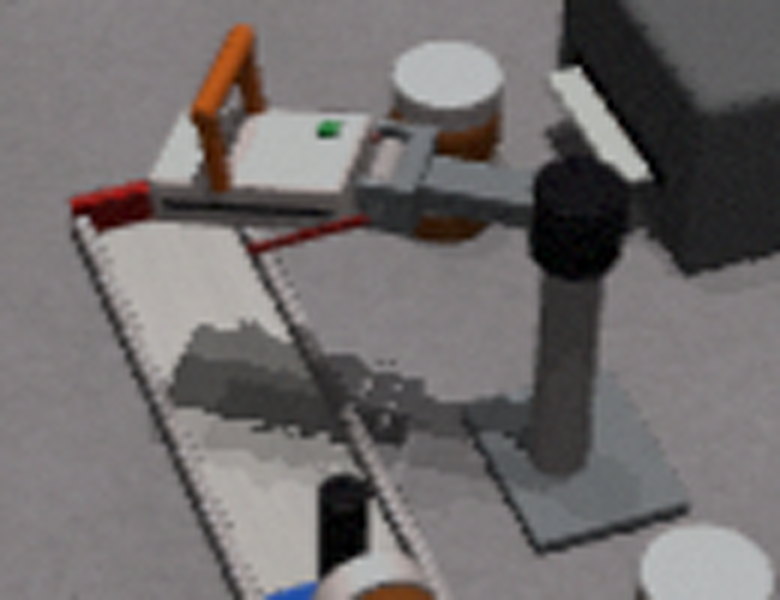

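The top crop shows the collar at (407,95), the bar from (210,236) to (281,297), the stop from (65,202) to (53,320), the lane's input corners at (720,277) and (710,388), and the posts at (452,298) and (661,322). In the side crop the bar runs from (245,32) to (204,108). The side line is at (165,205)–(325,212), and the red stripe slopes from (250,248) to (365,218).

```bash
python3 - <<'E'
from h import *
t=dict(np.load("top0.npz"));s=dict(np.load("side0.npz"))
T=lambda u,v:(u/4.6+235-.4,v/4.6+130-.4)
S=lambda u,v:(u/6+265-.4,v/6+145-.4)
o=lambda p,z:onz(t,*p,z)[:2].round(1)
c=[o(T(65,202),30),o(T(53,320),30),o(T(720,277),22),o(T(710,388),22)]
print("lane corners",c)
sw=o(T(407,95),206)
print("swivel",sw)
fp,rp=o(T(452,298),96),o(T(661,322),96);print("front,rear",fp,rp,np.linalg.norm(fp-rp))
d=fp-rp; print("lane y yaw deg from posts",np.degrees(np.arctan2(d[1],d[0])))
for a,b in((c[0],c[2]),(c[1],c[3])):
    d=a-b;print("rail",np.degrees(np.arctan2(d[1],d[0])))
e=[tri(t,T(210,236),s,S(245,32)),tri(t,T(281,297),s,S(204,108))]
print("bar ends",e); m=(e[0][0]+e[1][0])/2
r=m[:2]-sw; print("mid",m,np.linalg.norm(r),"az",np.degrees(np.arctan2(r[1],r[0])))
E
```

```text
lane corners [array([555.4, 247.7]), array([456.3, 254. ]), array([ 508.8, -302.7]), array([ 415.4, -296. ])]
swivel [626.6 -34.3]
front,rear [479.6 -76.1] [ 465.  -245.2] 169.72910769811995
lane y yaw deg from posts 85.0653517444268
rail 85.16055433333965
rail 85.74710539213741
bar ends [(array([512.01660703, 109.79822569, 239.98943877]), np.float64(2.465165313171942)), (array([467.11895812,  55.21616069, 246.05120702]), np.float64(1.7534786240668763))]
mid [489.56778258  82.50719319 243.0203229 ] 180.0604037355665 az 139.55550087887767
```

Request:
{"method": "send_rows", "body": {"deltas": [[1,[5,-9,4],15],[1,[10,-18,7],30],[1,[14,-25,7],40],[1,[17,-32,7],50],[1,[20,-37,7],60]]}}

```text
time: 0.72
tcp_pos: [387.6, 272.6, 464.0]
tool_rot: [-0.617, 3.08, 0.0]
contact_force: [0.1, 0.6, 0.2]
finger_gap: 85.2
finger_force: 0.0
```

Request:
{"method": "send_rows", "body": {"deltas": [[1,[0,0,0],0],[1,[0,0,0],0]]}}

```text
time: 0.98
tcp_pos: [387.2, 274.1, 463.6]
tool_rot: [0.606, -3.082, -0.001]
contact_force: [0.7, -0.0, -1.0]
finger_gap: 85.4
finger_force: 0.0
```

Request:
{"method": "send_rows", "body": {"deltas": [[1,[3,-6,1.5],10],[1,[6,-12,1.5],20],[1,[9,-17,1.5],27.8],[1,[10.2,-19.2,1.5],27.8],[1,[10.2,-19.2,1.5],27.8]]}}

```text
time: 1.6
tcp_pos: [490.5, 81.1, 478.0]
tool_rot: [1.327, -2.847, -0.001]
contact_force: [-0.3, 0.4, -0.4]
finger_gap: 85.9
finger_force: 0.0
```

```bash
cat > look.py <<'E'
import sys
from h import *
from station import monitor,cams
s=monitor.sense();p=s["tcp_pos"];v=s["tool_rot"];az=np.degrees(2*np.arctan2(v[1],v[0]))-90
print("t",s["time"].round(2),"tcp",p.round(1),"yaz",round(az%180,1),"gap",s["finger_gap"].round(1),"F",s["contact_force"].round(1))
t,d=cams.grab_frame("top"),cams.grab_frame("side")
n=sys.argv[1];np.savez(f"top{n}.npz",**t);np.savez(f"side{n}.npz",**d)
x,y,z=p;q=proj(t,[x,y,z-155]).astype(int);r=proj(d,[x,y,z-155]).astype(int);print(q,r)
cr=lambda f,q:cv2.resize(f["pixels"][max(q[1]-50,0):q[1]+50,max(q[0]-65,0):q[0]+65],(390*1,300),interpolation=cv2.INTER_CUBIC)
cv2.imwrite(f"pics/l{n}.png",np.hstack([cr(t,q),cr(d,r)]))
E
python3 look.py 1
```

```text
Traceback (most recent call last):
  File "look.py", line 5, in <module>
    print("t",s["time"].round(2),"tcp",p.round(1),"yaz",round(az%180,1),"gap",s["finger_gap"].round(1),"F",s["contact_force"].round(1))
              ^^^^^^^^^^^^^^^
AttributeError: 'float' object has no attribute 'round'
```

Request:
{"method": "send_rows", "body": {"deltas": [[1,[0,0.1,-4],0],[1,[0,0.1,-7.8],0],[1,[0,0.1,-7.8],0]]}}

```text
time: 1.98
tcp_pos: [487.4, 85.0, 398.2]
tool_rot: [1.332, -2.838, -0.005]
contact_force: [1.0, -0.0, -0.2]
finger_gap: 85.3
finger_force: 0.0
```

```bash
sed -i 's/s\["time"\].round(2)/s["time"]/; s/s\["finger_gap"\].round(1)/s["finger_gap"]/' look.py; python3 look.py 1
```

```text
t 1.975 tcp [487.4  85.  398.2] yaz 140.3 gap 85.34639535434096 F [ 1.  -0.  -0.2]
[287 187] [300 155]
```

View pics/l1.png

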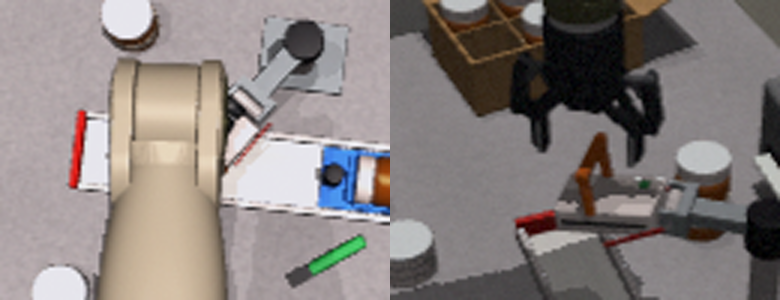

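The side crop shows the open fingers on either side of the bar, with their tips at (540,148) and (635,160) and the bar middle at (592,158). Closing now.

Request:
{"method": "send_rows", "body": {"deltas": [[-1,[0,0,0],0],[-1,[0,0,0],0],[-1,[0,0,0],0],[-1,[0,0,0],0],[-1,[0,0,0],0]]}}

```text
time: 2.7
tcp_pos: [489.4, 83.0, 401.2]
tool_rot: [-1.33, 2.845, -0.001]
contact_force: [0.9, -1.2, 2.3]
finger_gap: 11.5
finger_force: 58.5
```

```bash
sed -i 's/q\[1\]-50,0):q\[1\]+50,max(q\[0\]-65,0):q\[0\]+65\],(390\*1,300)/q[1]-30,0):q[1]+30,max(q[0]-39,0):q[0]+39],(390,300)/' look.py; python3 look.py 2
```

```text
t 2.7 tcp [489.4  83.  401.2] yaz 140.1 gap 11.5428196086786 F [ 0.9 -1.2  2.3]
[287 187] [301 155]
```

View pics/l2.png

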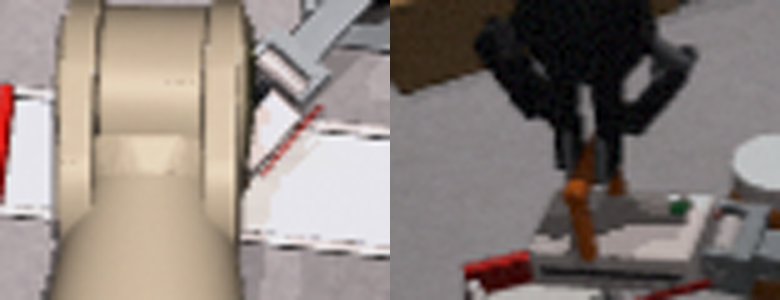

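The grip is on the middle of the bar. Next I swing the arm about the swivel.

Request:
{"method": "send_rows", "body": {"deltas": [[-1,[-1.36,-1.81,0],7.2],[-1,[-2.48,-3.77,0],14.4],[-1,[-3.34,-5.86,0],21.5],[-1,[-3.95,-8.03,0],28.7],[-1,[-4.27,-10.27,0],35.9]]}}

```text
time: 3.42
tcp_pos: [447.0, -20.1, 401.1]
tool_rot: [-2.146, 2.291, -0.002]
contact_force: [7.5, 0.2, -2.3]
finger_gap: 11.5
finger_force: 59.2
```

Request:
{"method": "send_rows", "body": {"deltas": [[-1,[0,0,0],0],[-1,[0,0,0],0]]}}

```text
time: 3.68
tcp_pos: [447.1, -20.0, 401.1]
tool_rot: [-2.141, 2.298, -0.003]
contact_force: [5.1, -3.0, -2.1]
finger_gap: 11.5
finger_force: 59.2
```

Request:
{"method": "send_rows", "body": {"deltas": [[-1,[-0.52,0.04,-0.9],0],[-1,[-0.94,0.08,-1.87],0],[-1,[-1.25,0.1,-2.87],0],[-1,[-1.44,0.12,-3.89],0],[-1,[-1.44,0.12,-3.89],0]]}}

```text
time: 4.3
tcp_pos: [434.6, -18.1, 363.0]
tool_rot: [-2.14, 2.291, -0.01]
contact_force: [11.5, -1.2, -3.8]
finger_gap: 11.5
finger_force: 60.1
```

```bash
python3 - <<'E'
from h import *
from station import monitor,cams
s=monitor.sense();print(s["tcp_pos"],s["contact_force"],s["ft_torque"])
d=cams.grab_frame("side");np.savez("side3.npz",**d);t=cams.grab_frame("top");np.savez("top3.npz",**t)
q=proj(d,[530,-20,180]).astype(int);print(q)
x0,y0=q[0]-60,q[1]-45
a=cv2.resize(d["pixels"][y0:y0+90,x0:x0+110],None,fx=6.5,fy=6.5,interpolation=cv2.INTER_CUBIC);print(x0,y0)
cv2.imwrite("pics/s3.png",a)
E
```

```text
[434.5873773  -18.09200914 363.02903777] [11.51166842 -1.22859941 -3.83027947] [-0.21807074 -2.79575726 -0.12092716]
[328 188]
268 143
```

View pics/s3.png

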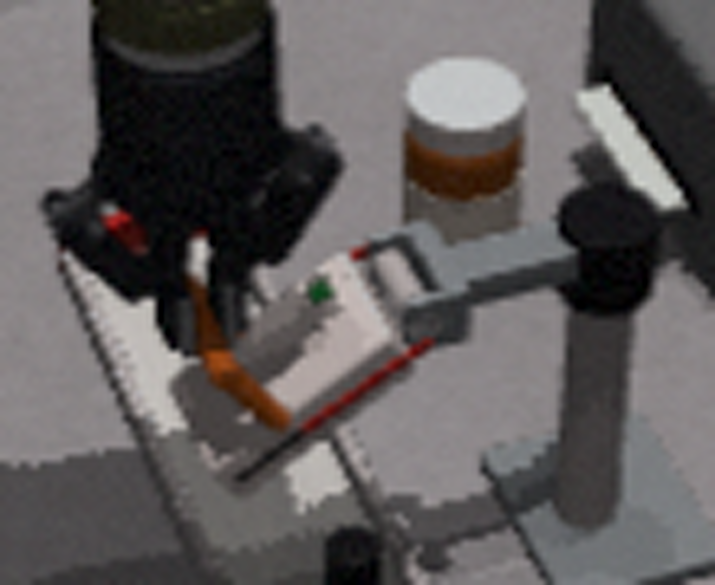

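The red stripe runs from (432,343) to (300,430) and the black line continues it to (235,480), so they are almost collinear. I'll fit both lines.

```bash
cat > fit.py <<'E'
import sys
from h import *
def fit(d,pr=1):
    u=6;p=cv2.resize(d["pixels"],None,fx=u,fy=u,interpolation=cv2.INTER_CUBIC).astype(int)
    x0,y0=268,143
    B,G,Rr=p[...,0],p[...,1],p[...,2]
    red=(Rr-np.maximum(B,G)); dark=255-p.sum(2)/3
    def line(img,a,b,thr,hw):
        # search vertical profile around guess line a->b (pixels)
        P=[]
        for x in np.arange(a[0],b[0],.25):
            yg=a[1]+(b[1]-a[1])*(x-a[0])/(b[0]-a[0]); ys=np.arange(yg-hw,yg+hw,1/u)
            w=np.clip(np.array([img[int(round(y*u+u/2-.5)),int(round(x*u+u/2-.5))] for y in ys])-thr,0,None)
            if w.sum()>0:P.append((x,(w*ys).sum()/w.sum()))
        P=np.array(P);k=np.polyfit(P[:,0],P[:,1],1);res=P[:,1]-np.polyval(k,P[:,0]);return k,res.std(),P
    return line,red,dark
if __name__=="__main__":
    d=dict(np.load(sys.argv[1]));line,red,dark=fit(d)
    c=lambda u,v:(268+u/6.5-.4,143+v/6.5-.4)
    kr,sr,_=line(red,c(310,424),c(425,348),40,3)
    kb,sb,_=line(dark,c(242,474),c(295,434),150,2)
    print("red",kr,np.degrees(np.arctan(kr[0])),sr,"black",kb,np.degrees(np.arctan(kb[0])),sb)
    # predicted image slope of the side line versus tilt
    sw=np.array([626.6,-34.3,190.]);az=np.radians(175.4);o=np.array([np.cos(az),np.sin(az),0]);y=np.array([o[1],-o[0],0])
    side=min((y,-y),key=lambda n:n[1])*32
    for T in(24,27,30,33,36):
        th=np.radians(T);h=o*np.cos(th)+[0,0,-np.sin(th)]
        a,b=[proj(d,sw+100*o+side+h*L) for L in(95,114)]
        print(T,a.round(1),b.round(1),np.degrees(np.arctan2(a[1]-b[1],a[0]-b[0])).round(1), "black y err at a,b",(np.polyval(kb,[a[0],b[0]])-[a[1],b[1]]).round(2))
E
python3 fit.py side3.npz
```

```text
red [ -0.6984208  427.84998215] -34.93124941770094 0.133935292041902 black [ -0.77734652 452.69623545] -37.859584750452676 0.0756589708635124
24 [304.5 212.2] [298.9 215.6] -31.1 black y err at a,b [3.77 4.76]
27 [305.3 213.1] [299.8 216.6] -33.1 black y err at a,b [2.29 2.98]
30 [306.1 213.9] [300.8 217.7] -35.1 black y err at a,b [0.8 1.2]
33 [307.  214.7] [301.9 218.6] -37.1 black y err at a,b [-0.68 -0.58]
36 [307.9 215.5] [303.1 219.5] -39.2 black y err at a,b [-2.15 -2.34]
```

Request:
{"method": "send_rows", "body": {"deltas": [[-1,[0.15,0,0.3],0],[-1,[0.15,0,0.3],0],[-1,[0.15,0,0.3],0]]}}

```text
time: 4.78
tcp_pos: [435.4, -18.1, 365.4]
tool_rot: [-2.141, 2.293, -0.006]
contact_force: [9.3, -1.4, -3.9]
finger_gap: 11.4
finger_force: 60.1
```

```bash
cat > g.py <<'E'
import sys
from h import *
from station import monitor,cams
s=monitor.sense();v=s["tool_rot"];print(s["time"],s["tcp_pos"].round(1),"yaz",(np.degrees(2*np.arctan2(v[1],v[0]))-90)%180,s["contact_force"].round(1),s["finger_gap"])
for n in("side","top"): np.savez(n+sys.argv[1]+".npz",**cams.grab_frame(n))
E
python3 g.py 4; python3 fit.py side4.npz
```

```text
4.775 [435.4 -18.1 365.4] yaz 176.0802747309005 [ 9.3 -1.4 -3.9] 11.426492174652013
red [ -0.70016014 428.40900347] -34.998177508526126 0.1319200810522562 black [ -0.74947294 443.8475451 ] -36.85056585564957 0.053786586256862765
24 [304.5 212.2] [298.9 215.6] -31.1 black y err at a,b [3.41 4.24]
27 [305.3 213.1] [299.8 216.6] -33.1 black y err at a,b [1.95 2.49]
30 [306.1 213.9] [300.8 217.7] -35.1 black y err at a,b [0.49 0.73]
33 [307.  214.7] [301.9 218.6] -37.1 black y err at a,b [-0.97 -1.01]
36 [307.9 215.5] [303.1 219.5] -39.2 black y err at a,b [-2.42 -2.74]
```

Request:
{"method": "send_rows", "body": {"deltas": [[0,[0,0,0],0],[0,[0,0,0],0],[0,[0,0,0],0],[0,[0,0,5],0],[0,[0,0,10],0]]}}

```text
time: 5.5
tcp_pos: [432.9, -18.0, 465.5]
tool_rot: [2.143, -2.296, -0.004]
contact_force: [1.8, 0.3, -0.3]
finger_gap: 42.7
finger_force: 0.0
```

Request:
{"method": "send_rows", "body": {"deltas": [[0.6,[0,-6,0],0],[0.6,[0.5,-12,0],0],[0.6,[1,-18,0],0],[0.6,[2.0,-22,0],0],[0.6,[2.0,-22,0],0]]}}

```text
time: 6.12
tcp_pos: [453.7, -240.8, 463.9]
tool_rot: [2.139, -2.3, -0.002]
contact_force: [0.3, 0.9, 0.6]
finger_gap: 68.5
finger_force: 0.0
```

```bash
python3 g.py 5; python3 fit.py side5.npz; python3 - <<'E'
from h import *
t=dict(np.load("top5.npz"));d=dict(np.load("side5.npz"))
a=cv2.resize(t["pixels"][130:225,235:400],None,fx=4.6,fy=4.6,interpolation=cv2.INTER_CUBIC);cv2.imwrite("pics/t5.png",a)
for b in blobs(cv2.inRange(hsv(t),(5,170,120),(18,255,255)),(290,160,345,215)):print("bar",b, onz(t,b[1],b[2],205))
E
```

```text
6.125 [ 453.7 -240.8  463.9] yaz 175.8357853410907 [0.3 0.9 0.6] 68.52566066141436
red [-2.48545463e-01  2.83083641e+02] -13.957780116276851 0.030901531482601347 black [ -0.75035664 444.1351177 ] -36.88297311492424 0.047060203748049645
24 [304.5 212.2] [298.9 215.6] -31.1 black y err at a,b [3.43 4.27]
27 [305.3 213.1] [299.8 216.6] -33.1 black y err at a,b [1.97 2.51]
30 [306.1 213.9] [300.8 217.7] -35.1 black y err at a,b [0.5  0.76]
33 [307.  214.7] [301.9 218.6] -37.1 black y err at a,b [-0.95 -0.99]
36 [307.9 215.5] [303.1 219.5] -39.2 black y err at a,b [-2.4  -2.72]
bar (99, np.float64(316.23), np.float64(203.4), ((316.77984619140625, 202.12115478515625), (19.45406723022461, 8.354147911071777), 6.709836959838867)) [438.7690613  -15.54546317 205.        ]
```

View pics/t5.png

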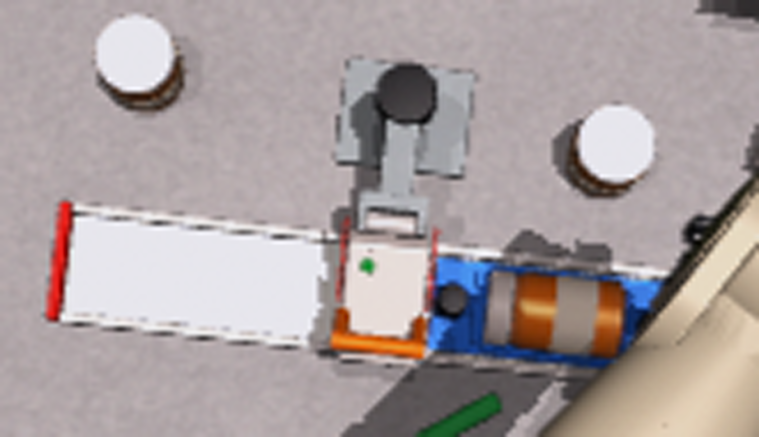

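The top crop shows the arm across the lane, with the bar from (332,344) to (424,352) parallel to the rails within about 1°. The tilt held on release at about 30–31°. Next is the rear post.

Request:
{"method": "send_rows", "body": {"deltas": [[1,[1.1,-0.4,-5],0],[1,[1.1,-0.4,-10],0],[1,[1.1,-0.4,-13],0],[1,[1.1,-0.4,-13],0],[1,[1.1,-0.4,-13],0]]}}

```text
time: 6.85
tcp_pos: [464.9, -241.6, 336.6]
tool_rot: [-2.145, 2.295, -0.003]
contact_force: [0.6, 0.2, -1.1]
finger_gap: 85.2
finger_force: 0.0
```

```bash
python3 look.py 6; python3 fit.py side6.npz|head -1
```

```text
t 6.85 tcp [ 464.9 -241.6  336.6] yaz 176.1 gap 85.16321443199314 F [ 0.6  0.2 -1.1]
[380 198] [343 249]
red [ -0.69697778 427.36182703] -34.87564016607661 0.15459310875842397 black [ -0.75155453 444.50129205] -36.926858792896375 0.04875637719918179
```

View pics/l6.png

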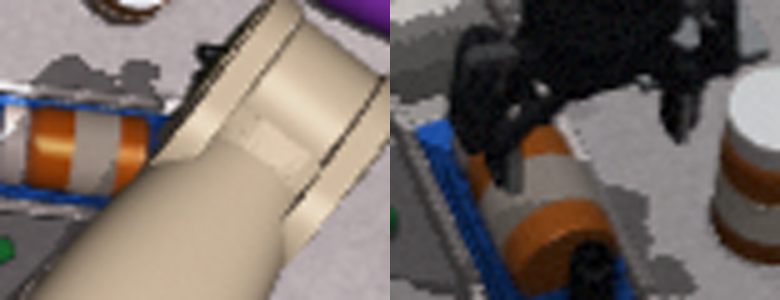

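The side crop shows the rear post at (595,265), midway between the fingertips at (510,185) and (680,135). I'll descend and close.

Request:
{"method": "send_rows", "body": {"deltas": [[1,[0,-0.35,-5],0],[1,[0,-0.35,-8],0],[1,[0,-0.35,-10],0],[1,[0,-0.35,-10],0]]}}

```text
time: 7.45
tcp_pos: [464.4, -245.6, 234.8]
tool_rot: [2.143, -2.296, -0.002]
contact_force: [-0.7, 0.1, 0.1]
finger_gap: 85.2
finger_force: 0.0
```

Request:
{"method": "send_rows", "body": {"deltas": [[-1,[0,0,0],0],[-1,[0,0,0],0],[-1,[0,0,0],0],[-1,[0,0,0],0],[-1,[0,0,0],0]]}}

```text
time: 8.07
tcp_pos: [465.1, -246.1, 236.1]
tool_rot: [-2.143, 2.296, -0.004]
contact_force: [0.5, 0.3, 5.2]
finger_gap: 24.8
finger_force: 58.6
```

Request:
{"method": "send_rows", "body": {"deltas": [[-1,[0.12,1.5,0],0],[-1,[0.25,3,0],0],[-1,[0.37,4.5,0],0],[-1,[0.5,6,0],0],[-1,[0.5,6,0],0]]}}

```text
time: 8.7
tcp_pos: [470.2, -185.5, 236.1]
tool_rot: [-2.144, 2.295, -0.003]
contact_force: [0.7, 1.2, 6.5]
finger_gap: 24.4
finger_force: 59.5
```

Request:
{"method": "send_rows", "body": {"deltas": [[-1,[0.17,2,0],0],[-1,[0.33,4,0],0],[-1,[0.5,6,0],0],[-1,[0.66,8,0],0],[-1,[0.69,8.35,0],0]]}}

```text
time: 9.32
tcp_pos: [477.2, -102.7, 236.2]
tool_rot: [2.143, -2.295, 0.007]
contact_force: [-1.2, -6.3, 6.2]
finger_gap: 24.7
finger_force: 59.5
```

Request:
{"method": "send_rows", "body": {"deltas": [[-1,[0,0,0],0],[-1,[0,0,0],0]]}}

```text
time: 9.57
tcp_pos: [477.2, -102.9, 236.1]
tool_rot: [-2.143, 2.296, -0.004]
contact_force: [-0.2, -2.6, 7.5]
finger_gap: 24.3
finger_force: 59.6
```

Request:
{"method": "send_rows", "body": {"deltas": [[0.8,[0,0,0],0],[0.8,[0,0,0],0],[0.8,[0,0,0],0],[0.8,[0,0,5],0],[0.8,[0,0,10],0]]}}

```text
time: 10.2
tcp_pos: [476.0, -102.1, 335.4]
tool_rot: [2.143, -2.296, -0.004]
contact_force: [0.9, -1.0, 0.3]
finger_gap: 76.7
finger_force: 0.0
```

Request:
{"method": "send_rows", "body": {"deltas": [[0.8,[0,0,5],0],[0.8,[0,0,10],0],[0.8,[0,0,12],0],[0.8,[0.4,6,12],0],[0.8,[1,12,12],0]]}}

```text
time: 10.82
tcp_pos: [486.5, 18.3, 455.2]
tool_rot: [-2.14, 2.299, -0.001]
contact_force: [1.1, -0.2, 0.2]
finger_gap: 76.7
finger_force: 0.0
```

```bash
python3 g.py 7; python3 fit.py side7.npz|head -1
```

```text
10.825 [486.5  18.3 455.2] yaz 175.88991221981638 [ 1.1 -0.2  0.2] 76.68068995239668
red [ -0.69667087 427.28011654] -34.86380294454543 0.1279417444426401 black [ -0.75081044 444.2654642 ] -36.89960452705626 0.045010939974308294
```

Request:
{"method": "send_rows", "body": {"deltas": [[1,[0.45,5.1,0],0],[1,[0.45,5.1,0],0],[1,[0.45,5.1,-5],0],[1,[0.45,5.1,-10],0],[1,[0.45,5.1,-10],0]]}}

```text
time: 11.55
tcp_pos: [489.0, 67.8, 351.4]
tool_rot: [2.138, -2.293, -0.01]
contact_force: [-0.7, 0.7, 0.9]
finger_gap: 85.3
finger_force: 0.0
```

```bash
python3 g.py 8; python3 - <<'E'
from h import *
d=dict(np.load("side8.npz"))
for X in ([491,67,96],[491,70,200-20]): print(proj(d,X))
q=proj(d,[491,67,110]).astype(int)
a=cv2.resize(d["pixels"][q[1]-50:q[1]+45,q[0]-60:q[0]+60],None,fx=6,fy=6,interpolation=cv2.INTER_CUBIC);print(q);cv2.imwrite("pics/s8.png",a)
E
```

```text
11.55 [489.   67.8 351.4] yaz 175.99060739325338 [-0.7  0.7  0.9] 85.30634406052744
[305.56618265 195.27454235]
[304.45081188 174.6607038 ]
[305 192]
```

View pics/s8.png

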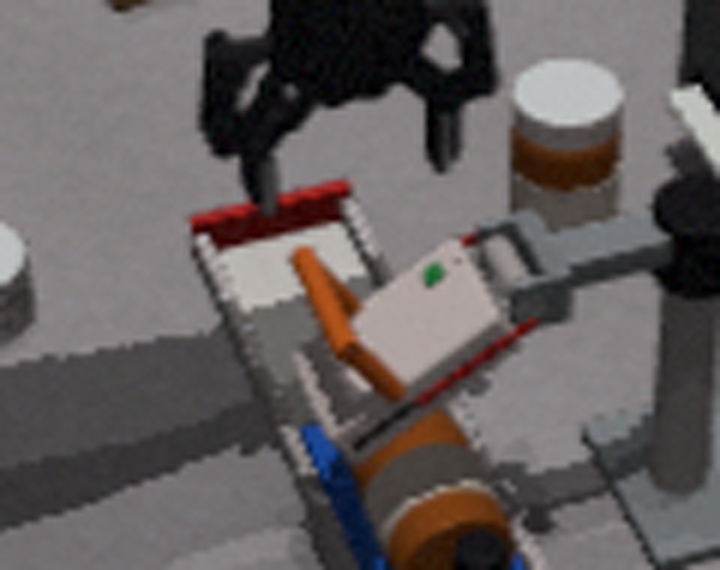

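The side crop shows the jar under the head and the rear post at (480,545). The front post is hidden behind the head, as expected, and the gripper is beyond the bar. The line is on the stripe. Descending.

Request:
{"method": "send_rows", "body": {"deltas": [[1,[0.1,0.1,-4],0],[1,[0.1,0.1,-8],0],[1,[0.1,0.1,-11.6],0],[1,[0.1,0.1,-11.6],0]]}}

```text
time: 12.15
tcp_pos: [492.2, 69.3, 239.2]
tool_rot: [2.142, -2.296, -0.001]
contact_force: [-0.3, -0.9, 1.0]
finger_gap: 85.0
finger_force: 0.0
```

Request:
{"method": "send_rows", "body": {"deltas": [[-1,[0,0,0],0],[-1,[0,0,0],0],[-1,[0,0,0],0],[-1,[0,0,0],0],[-1,[0,0,0],0]]}}

```text
time: 12.78
tcp_pos: [492.6, 69.8, 240.5]
tool_rot: [-2.142, 2.295, -0.003]
contact_force: [-1.0, -0.2, 6.1]
finger_gap: 24.4
finger_force: 58.5
```

Request:
{"method": "send_rows", "body": {"deltas": [[-1,[0.2,2.5,0],0],[-1,[0.41,5,0],0],[-1,[0.62,7.5,0],0],[-1,[0.82,10,0],0],[-1,[1.03,12.5,0],0]]}}

```text
time: 13.4
tcp_pos: [502.9, 194.4, 240.5]
tool_rot: [2.142, -2.297, 0.007]
contact_force: [-0.3, -7.7, 7.4]
finger_gap: 24.2
finger_force: 61.7
```

Request:
{"method": "send_rows", "body": {"deltas": [[-1,[0.08,1,0],0],[-1,[0.16,2,0],0],[-1,[0.2,2.4,0],0],[-1,[0.2,2.4,0],0]]}}

```text
time: 13.9
tcp_pos: [504.8, 218.3, 240.5]
tool_rot: [-2.143, 2.297, -0.005]
contact_force: [-1.0, -5.5, 7.6]
finger_gap: 24.4
finger_force: 61.7
```

Now I close in slowly on the stop.

Request:
{"method": "send_rows", "body": {"deltas": [[-1,[0.03,0.4,0],0],[-1,[0.06,0.8,0],0],[-1,[0.1,1.2,0],0],[-1,[0.1,1.2,0],0]]}}

```text
time: 14.4
tcp_pos: [505.8, 230.0, 240.5]
tool_rot: [2.142, -2.298, 0.006]
contact_force: [-0.7, -5.8, 7.0]
finger_gap: 24.4
finger_force: 61.7
```

Request:
{"method": "send_rows", "body": {"deltas": [[-1,[0.02,0.25,0],0],[-1,[0.04,0.5,0],0],[-1,[0.04,0.5,0],0]]}}

```text
time: 14.78
tcp_pos: [506.2, 234.8, 240.5]
tool_rot: [2.142, -2.297, 0.006]
contact_force: [-0.7, -7.0, 7.0]
finger_gap: 24.2
finger_force: 61.8
```

Request:
{"method": "send_rows", "body": {"deltas": [[-1,[0.02,0.2,0],0],[-1,[0.03,0.4,0],0],[-1,[0.03,0.4,0],0]]}}

```text
time: 15.15
tcp_pos: [506.4, 237.4, 240.6]
tool_rot: [2.139, -2.296, 0.011]
contact_force: [-0.9, -13.8, 10.6]
finger_gap: 23.8
finger_force: 62.1
```

Request:
{"method": "send_rows", "body": {"deltas": [[-1,[0,0.15,0],0],[-1,[0,0.15,0],0]]}}

```text
time: 15.4
tcp_pos: [506.4, 238.4, 240.7]
tool_rot: [2.138, -2.295, 0.014]
contact_force: [-0.7, -16.8, 10.7]
finger_gap: 24.2
finger_force: 62.2
```

Request:
{"method": "send_rows", "body": {"deltas": [[-1,[0.02,0.3,0],0],[-1,[0.02,0.3,0],0],[-1,[0.02,0.3,0],0]]}}

```text
time: 15.78
tcp_pos: [506.6, 241.2, 240.7]
tool_rot: [2.137, -2.295, 0.014]
contact_force: [-1.2, -17.5, 12.7]
finger_gap: 24.6
finger_force: 62.7
```

```bash
python3 g.py 9
```

```text
15.775 [506.6 241.2 240.7] yaz 175.9186890086149 [ -1.2 -17.5  12.7] 24.561764271838804
```

Request:
{"method": "send_rows", "body": {"deltas": [[0.8,[0,0,0],0],[0.8,[0,0,0],0],[0.8,[0,0,0],0],[0.8,[0,0,5],0],[0.8,[0,0,10],0]]}}

```text
time: 16.5
tcp_pos: [505.7, 244.5, 339.3]
tool_rot: [2.143, -2.295, -0.002]
contact_force: [0.7, 0.5, -0.3]
finger_gap: 76.8
finger_force: 0.0
```

Request:
{"method": "send_rows", "body": {"deltas": [[0.8,[-4,4,5],0],[0.8,[-6,9,9],0],[0.8,[-8,14,9],0],[0.8,[-10,19,9],0],[0.8,[-12,24,9],0]]}}

```text
time: 17.12
tcp_pos: [384.8, 486.4, 429.3]
tool_rot: [-2.144, 2.295, 0.0]
contact_force: [1.1, -0.5, 0.0]
finger_gap: 76.6
finger_force: 0.0
```

```bash
python3 g.py 10; python3 fit.py side10.npz|head -1; python3 - <<'E'
from h import *
d=dict(np.load("side10.npz"));t=dict(np.load("top10.npz"))
for n,f in(("top",t),("side",d)):
    print(n)
    bx=(240,150,400,225) if n=="top" else (265,150,360,260)
    for nm,lo,hi in(("red",(0,170,90),(4,255,255)),("blue",(100,120,60),(125,255,255)),("black",(0,0,0),(180,255,60)),("orange",(5,170,120),(18,255,255))):
        for b in blobs(cv2.inRange(hsv(f),lo,hi),bx)[:4]:print(nm,b)
for X in([507,241,96],[492,68,96],[488,70,6]):print(X,proj(t,X),proj(d,X))
a=cv2.resize(t["pixels"][160:222,240:345],None,fx=5,fy=5,interpolation=cv2.INTER_CUBIC)
b=cv2.resize(d["pixels"][160:240,265:370],None,fx=5,fy=3.875,interpolation=cv2.INTER_CUBIC)
cv2.imwrite("pics/f.png",np.vstack([a,b])[:600])
E
```

```text
17.125 [384.8 486.4 429.3] yaz 176.11664206423546 [ 1.1 -0.5  0. ] 76.60134121548109
red [ -0.69752955 427.53901307] -34.89691228309321 0.13316482170955155 black [ -0.75140792 444.45197925] -36.921490086300395 0.04012910580811004
top
red (28, np.float64(246.71), np.float64(192.75), ((246.74620056152344, 192.53076171875), (2.1085903644561768, 13.02364730834961), 7.125016689300537))
red (23, np.float64(248.35), np.float64(178.78), ((248.4923553466797, 179.06153869628906), (2.2326252460479736, 10.170848846435547), 7.125016689300537))
blue (453, np.float64(275.71), np.float64(190.42), ((274.7900390625, 189.45965576171875), (51.38447952270508, 20.063737869262695), 6.115502834320068))
black (38, np.float64(320.84), np.float64(153.82), ((322.5, 154.5), (9.0, 13.0), 90.0))
black (35, np.float64(251.83), np.float64(186.14), ((251.5, 186.0), (6.0, 7.0), 90.0))
black (13, np.float64(297.23), np.float64(192.77), ((297.25, 192.75), (2.915475845336914, 5.830951690673828), 59.036251068115234))
black (12, np.float64(294.5), np.float64(189.17), ((294.5, 188.99998474121094), (2.1213202476501465, 4.949
[... 1028 characters left out ...]
3695068359375, 227.90464782714844), (19.63638687133789, 34.39141082763672), 70.55996704101562))
black (87, np.float64(279.93), np.float64(251.37), ((283.1000061035156, 252.30001831054688), (20.124608993530273, 7.602630615234375), 26.56505012512207))
black (79, np.float64(338.11), np.float64(169.73), ((338.5, 169.5), (7.0, 17.0), 90.0))
orange (69, np.float64(298.35), np.float64(190.94), ((298.3804626464844, 190.8243865966797), (17.879817962646484, 3.9112095832824707), 65.224853515625))
[507, 241, 96] [247.72223144 184.58664273] [289.75555957 162.81277167]
[492, 68, 96] [294.16871605 189.94005325] [305.72823141 194.98854465]
[488, 70, 6] [294.62423517 192.73130472] [305.0919111  214.60231812]
```

```bash
python3 - <<'E'
from h import *
t=dict(np.load("top10.npz"));t0=dict(np.load("top0.npz"))
d=np.array([np.cos(np.radians(85.4)),np.sin(np.radians(85.4))])
b=onz(t,274.79,189.46,16)[:2];b0=onz(t0,354.19,198.30,16)[:2]
s=onz(t0,247.68,186.4,30)[:2]
print("sled",b,"moved",(b-b0)@d,"to stop",(s-b)@d,"end0 corner lane centre est")
e=np.array([onz(t0,235-.4+u/4.6,130-.4+v/4.6,22)[:2] for u,v in((720,277),(710,388))]).mean(0)
print("input end to stop mid",(s-e)@d,"sled from input end",(b-e)@d)
# profile along lane direction off the post
P=t["pixels"]
for off in(-28,-22,22,28):
    row=[]
    for L in range(90,112,2):
        X=np.r_[b+d*L+off*np.array([d[1],-d[0]]),16]
        u,v=proj(t,X);row.append((L,*cv2.getRectSubPix(P,(1,1),(float(u),float(v)))[0,0].tolist()))
    print(off,row)
E
```

```text
sled [497.78424834 146.61203915] moved 308.9460884484994 to stop 103.5558209332563 end0 corner lane centre est
input end to stop mid 550.9463570595681 sled from input end 447.39053612631176
-28 [(90, 239, 137, 62), (92, 239, 137, 61), (94, 236, 134, 60), (96, 230, 126, 58), (98, 177, 97, 71), (100, 72, 44, 99), (102, 25, 24, 144), (104, 29, 34, 204), (106, 31, 38, 226), (108, 33, 39, 221), (110, 56, 59, 208)]
-22 [(90, 239, 137, 61), (92, 239, 138, 62), (94, 239, 138, 63), (96, 233, 135, 64), (98, 214, 125, 67), (100, 105, 63, 91), (102, 16, 14, 122), (104, 20, 23, 182), (106, 27, 34, 228), (108, 43, 47, 221), (110, 67, 70, 212)]
22 [(90, 223, 122, 55), (92, 215, 117, 53), (94, 208, 112, 51), (96, 194, 103, 54), (98, 162, 83, 61), (100, 113, 58, 85), (102, 47, 30, 131), (104, 18, 21, 175), (106, 24, 28, 213), (108, 41, 45, 226), (110, 68, 70, 222)]
28 [(90, 238, 133, 58), (92, 239, 133, 58), (94, 235, 127, 57), (96, 228, 120, 56), (98, 173, 87, 72), (100, 119, 55, 93), (102, 64, 38, 152), (104, 20, 26, 203), (106, 25, 30, 217), (108, 34, 39, 224), (110, 63, 66, 210)]
```

```bash
python3 -c "
from station import ticket
print(ticket.hand_in())"
```

```text
the job is handed in; nothing more can be done
None
```

I handed the job in at about 17 s: the reader is square across the lane within about 1°, the scan head is at about 31° nose down (about 1° over), and the sled is against the red stop with the jar in its nest; I did not check the bystanders in the final images.

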